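# Shut the parts drawer and swing its latch across

## Task

With closed fingers or one fingertip, first push the half-open drawer fully home, then push the steel latch arm on top of the drawer unit round, either way, until its hooked end stands in front of the keeper tab in the middle of the drawer front, pointing straight out over the brass pull. Only push, gently: do not grip anything. Leave the lens, lamp socket, reflector and spanner where they are.

Things in the scene. Friction and masses are not known exactly. Their poses are not given: they have to be found in the camera images.
- cabinet: Dark steel drawer unit fixed on the shelf, 220 deep (x) by 240 wide (y) by 75 high. Origin on the shelf surface directly under the latch pivot, mid-width; the unit's +x points to its rear, its front edge is at x = -80 and its rear at x = +140, y = -120 to +120, flat top at z = 75 (mm, own frame). It stands at a different place and yaw each time; yaw 0 has its front facing the robot.
- drawer (a joint): Slide of the shallow aluminium drawer along the unit's -x: metres out of the unit, 0 = fully home (hard stop), at most 0.11. Friction about 2 N; it stays where it is left.
- drawer_face (a point): Centre of the drawer front's outer face, 36 mm above the shelf. The front panel is 236 wide (y), from 6 to 70 mm above the shelf and 10 thick; drawer home puts this face at x = -90 mm in the unit's frame. A round brass pull (22 mm diameter) sticks out 32 mm from this very point; the panel to either side of it is bare and may be pushed.
- keeper (a point): Middle of the top edge of the steel keeper tab (44 wide, 5 thick) that stands up in the middle of the drawer front, 85 mm above the shelf, so 10 mm above the unit's top; moves with the drawer.
- latch (a joint): Turn of the latch arm about its upright pivot, radians, counterclockwise from above. At 0 (and again at 6.283, a full turn) the arm points along the unit's -x, straight out over the middle of the drawer front, hook in front of the keeper; at 1.571 it points to the unit's -y, at 3.142 to its rear (+x), at 4.712 to its +y. Stops at -0.6 and 6.88. Stiff: about 0.07 N m, it stays where it is left.
- latch_pivot (a point): Point on the latch's upright axis at mid-height of the arm, 98 mm above the shelf (23 above the unit's top). Round boss of 28 mm diameter about the axis, topped by a bolt head up to 114 mm above the shelf.
- latch_hook (a point): Outer end of the steel latch arm, 100 mm from the axis, at mid-height of the arm (98 mm above the shelf). The arm is a straight bar 16 wide, from 91 to 105 mm above the shelf (a 16 mm gap under it over the unit's top), 104 long from the axis; a hook 8 by 16 hangs from its end down to 78 mm above the shelf.
- lens_mid (a point): Middle of a loose squat amber glass indicator lens, 42 across and 20 high, standing on the shelf beside the drawer unit (it and the socket may have swapped places).
- socket_mid (a point): Middle of a loose white ceramic lamp socket, a cup 44 across and 48 high, standing on the shelf beside the drawer unit.
- reflector_mid (a point): Middle of a loose black plastic flash reflector, a bowl 104 across and 40 high, on the shelf at the unit's +y side.
- spanner_grip (a point): Middle of the handle of a loose steel spanner, 170 long, lying on the shelf along the unit's -y side.

How it is judged (in metres and radians):
On the way, in this order (a step that is already met when the one before it is completed fails the run):
1. the drawer is pushed fully home, the latch not yet across (value of joint drawer below 0.005 m and not (x of latch_hook in the frame of cabinet below -0.08 m and y of latch_hook in the frame of cabinet between -0.013 and 0.013 m)), for 0.2 s.
2. the latch hook stands in front of the keeper with the drawer home (value of joint drawer below 0.005 m and x of latch_hook in the frame of cabinet below -0.08 m and y of latch_hook in the frame of cabinet between -0.013 and 0.013 m), for 0.2 s.
At the end, for the whole second after the job is handed in: The drawer is within 5 mm of fully home, and the latch hook stands in front of the keeper tab, its middle within 13 mm to either side of the unit's centre line, at rest (all of step 2 and velocity of joint latch between -0.05 and 0.05 rad/s); the robot touches nothing.
It fails at once if the lens is lifted, carried or pushed more than 20 mm away (distance of lens_mid from where it was at the start of the episode above 0.02 m).
It fails at once if the lamp socket is lifted, carried or pushed more than 20 mm away (distance of socket_mid from where it was at the start of the episode above 0.02 m).
It fails at once if the reflector is lifted, carried or pushed more than 20 mm away (distance of reflector_mid from where it was at the start of the episode above 0.02 m).
It fails at once if the spanner is lifted, carried or pushed more than 20 mm away (distance of spanner_grip from where it was at the start of the episode above 0.02 m).
It fails at once if the drawer or the latch is pinched or forced (over 35 N from the fingers) (contact force between the fingers and cabinet above 35 N).
It also fails if it takes over 54 s, if anything falls off the work surface, if the arm or the gripper's body presses on something with over 40 N, if the wrist force passes 120 N, or if a joint passes its speed limit or range.

## Robot

A 6-joint arm with a two-finger parallel gripper is mounted at the origin on the work surface. World frame = base frame: x ahead of the robot, y to its left, z up, the work surface at z = 0. Lengths are in mm, angles in rad, forces in N, time in s.
With the tool pointing down it reaches from about 275 to 1000 mm from the base axis. Payload 8.4 kg.
Tool frame: the origin (TCP) lies at the very end of the fingers, on their centre line; the grasp point (between the pads) lies behind it (r.grip_point_offset is the x of the grasp point in the tool frame, in mm); x points along the fingers, z is the direction in which the jaws open and shut, and the axes are right-handed (so a half turn about x gives the same grasp; the last joint's range is limited). The gripper opens to 85 mm and grips with 20 to 120 N. Pads are 22 mm wide; open, the fingers measure 114 mm over their backs; the gripper's body (76 mm by 85 mm) begins 54 mm behind the grasp point. The pads swing forward as they close: fully open they stand 13 mm farther back than shut.
Start: joints at [1.346, 0.353, 1.633, -0, 1.155, -0.002], TCP at [138.099, 609.554, 231.281] pointing down, gripper open.
Joint ranges: [-2.63, 2.63], [-0.92, 2.1], [0.06, 2.66], [-1.3, 4.44], [0, 2.69], [-3.02, 3.02]. Speed limits (rad/s): [2.22, 2.22, 2.79, 3.14, 3.14, 3.14].

## Interface

Orientations are given as [roll, pitch, yaw] about the fixed x, y, z axes, in that order (R = Rz(yaw) Ry(pitch) Rx(roll)).
In Python, from rig import r, vision, order gives the robot as it stands. The module is installed in compiled form; this text tells all that it offers.
- The arm moves only by the tool step_arm, never from a script. Its argument "rows" is a list of rows, each a list of 7 numbers: the shift along the world's x, y, z in mm, then the turn, a rotation vector about the world's x, y, z in rad, then the finger opening in mm, from 0 to 85.4. A call has exactly 8 rows; each row is the pose to reach, as a shift and turn from the pose measured when the call began; what a row does not reach only later rows make up. A row lasts 1/8 s, in which the tool goes at most 62.5 mm and 10.7 degrees, less where a joint would pass 70% of its speed; a pose out of reach is approached as far as the arm can. A call with a gripper value outside its range is refused whole. The fingers move at their own pace and stop on an object; "force" is the grip in N (left out, the last holds). Time passes only in rows, so rows that repeat a pose let the fingers close, or fill a call up. It gives the time, the measured TCP pose, the force and the opening at its end, in the units of the state.
- r.sense(): the state, without advancing time (a new reading comes with each control period).
- vision.grab_frame(name): name is "scene" or "side" or "wrist"; returns (picture, depth): 480x640x3 uint8, red, green, blue; 480x640 float32, mm along the optical axis (not along the pixel's ray), 0 where there is no reading.
- vision.camera_info(name): a dict with "K" (3x3 intrinsics, pixels), "distortion" ([k1, k2, p1, p2, k3] as OpenCV has them; the pictures are not rectified), "origin" and "attitude" of the camera in the world; the wrist camera has in their place "tool_from_camera" (4x4, takes a point from camera to tool coordinates, whose origin is the TCP and whose axes are the tool frame's). Camera axes: x right, y down, z forward; pixel columns grow to the right and rows downward; lengths in mm; the calibration is good to about 2 mm. A picture is of the moment at which its call begins: read the wrist's pose just before it. camera_info takes no time and is no camera call.
- order.sign_off(): hands the job in, once; it reports no verdict.
The state is a dict: "clock": time; "qpos": joint angles; "qvel": joint speeds; "joint_efforts": joint torques, N m; "eef_pos": TCP position; "tcp_rot": TCP orientation; "contact_force": force on the tool from outside, world axes, zero at the start; "wrist_torque": the same for the moment, N m; "opening": opening from 0.0 (shut) to 1.0 (fully open).
Only numpy, scipy, OpenCV 4.12 (cv2) and the standard library are available. Lean on these libraries where they do the work, as an engineer would, in place of code of your own. Each camera call takes 0.05 s, during which the arm holds its last target.

## Working session

There is one attempt and no reset: what is moved stays moved. The work goes in short steps, Python scripts to look and compute and a tool call to move; the robot and the scene stay as the last step left them, time stands still between calls to the robot, and variables do not carry over. Pictures are saved under pics/ and viewed, and the job is handed in when it is done.

Besides the shell and the picture viewer there is one more tool, called after "Emit:" as name([rows], argument=value, ...), one row to a line, values as JSON. step_arm: Moves the arm, as the interface text tells. Its arguments: {"type":"object","properties":{"rows":{"type":"array"},"force":{"type":"number"}},"required":["rows"]}

```bash
mkdir -p pics; cat > h.py <<'E'
import numpy as np, cv2
from rig import r, vision, order
from scipy.spatial.transform import Rotation as R
E
python3 - <<'E'
from h import *
s=r.sense();print(s)
for n in("scene","side"):
    p,d=vision.grab_frame(n);cv2.imwrite(f"pics/{n}0.png",p[:,:,::-1]);np.savez(f"{n}0.npz",p=p,d=d);print(n,vision.camera_info(n))
print(vision.camera_info("wrist"))
E
```

```text
{'clock': 0.0, 'qpos': array([ 1.34557645e+00,  3.53623153e-01,  1.63413375e+00, -1.51581820e-05,
        1.15516299e+00, -2.38746409e-03]), 'qvel': array([-0.00162863,  0.00200989,  0.00019247, -0.00060838,  0.00081383,
        0.00153712]), 'joint_efforts': array([ 8.11595019e-04, -6.05266070e+01, -3.42067623e+01,  1.63537861e-04,
        9.59754456e-03, -1.76651815e-05]), 'eef_pos': array([138.0144411 , 609.09777485, 230.57744001]), 'tcp_rot': array([-3.13353817,  1.56946901, -1.78556813]), 'contact_force': array([-0.14727745, -0.10908796,  0.49577195]), 'wrist_torque': array([ 0.00613666, -0.01342955,  0.00259249]), 'opening': 0.9968786115830205}
scene {'K': array([[618.29023649,   0.        , 318.5929632 ],
       [  0.        , 618.29023649, 243.60717548],
       [  0.        ,   0.        ,   1.        ]]), 'distortion': array([-0.00299977,  0.        ,  0.        ,  0.        ,  0.        ]), 'origin': array([1004.5975407 , -559.65576685,  912.77508511]), 'attitude': array([-2.45277069,  0.00758761,  0.5472255 ])}
side {'K': array([[447.97458985,   0.        , 315.03078687],

[... 213 characters left out ...]
439.93117888, 577.12304612]), 'attitude': array([-2.32745766, -0.00266907, -2.52954451])}
{'K': array([[371.77757601,   0.        , 324.02159714],
       [  0.        , 371.77757601, 249.80937528],
       [  0.        ,   0.        ,   1.        ]]), 'distortion': array([-0.02088343,  0.        ,  0.        ,  0.        ,  0.        ]), 'tool_from_camera': array([[ 4.47605429e-04, -3.22548649e-01,  9.46552782e-01,
        -1.44684529e+02],
       [-5.73926530e-05, -9.46552883e-01, -3.22548657e-01,
         8.27309366e+01],
       [ 9.99999898e-01,  9.00493545e-05, -4.42194132e-04,
        -1.12196829e+00],
       [ 0.00000000e+00,  0.00000000e+00,  0.00000000e+00,
         1.00000000e+00]])}
```

View pics/scene0.png

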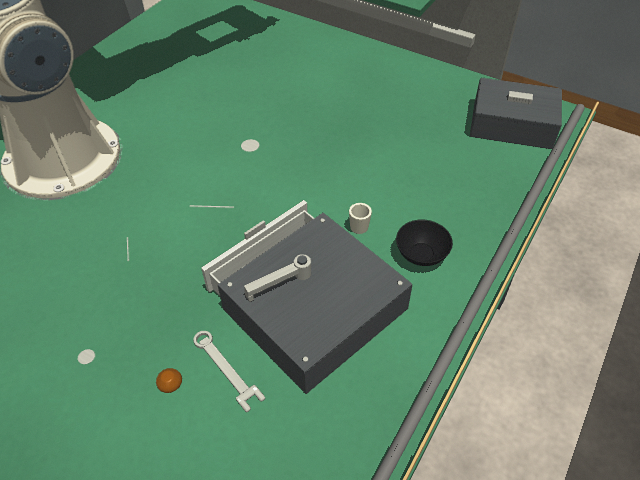

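View pics/side0.png

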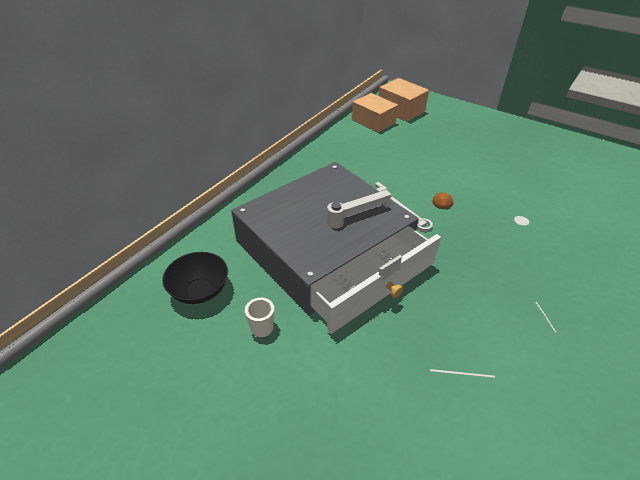

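Scene view: the four screws on the unit's top are at about (323,220), (229,284), (305,359) and (400,283). The bolt is at (302,261) and the hook end at (249,293). Side view: screws are at (242,210), (335,167), (407,216) and (310,273), with the bolt at (336,207).

```bash
cat >> h.py <<'E'
def cam(n):
    c=vision.camera_info(n);return c["K"],c["distortion"],np.array(c["origin"]),R.from_euler("xyz",c["attitude"]).as_matrix()
def ray(n,uv):
    K,D,o,M=cam(n);p=cv2.undistortPoints(np.array([[uv]],float),K,D)[0,0]
    v=M@np.r_[p,1];return o,v
def plane(n,uv,z):
    o,v=ray(n,uv);return o+v*(z-o[2])/v[2]
def tri(a,b,na="scene",nb="side"):
    o1,v1=ray(na,a);o2,v2=ray(nb,b)
    t=np.linalg.lstsq(np.c_[v1,-v2],o2-o1,rcond=None)[0]
    p,q=o1+v1*t[0],o2+v2*t[1];return (p+q)/2,np.linalg.norm(p-q)
def dep(n,uv,d):
    o,v=ray(n,uv);return o+v*d[int(round(uv[1])),int(round(uv[0]))]
E
python3 - <<'E'
from h import *
np.set_printoptions(precision=1,suppress=True)
def blobs(n,pts):
    z=np.load(f"{n}0.npz");g=cv2.cvtColor(z["p"],cv2.COLOR_RGB2GRAY).astype(float)
    out=[]
    for (u,v) in pts:
        w=g[v-6:v+7,u-6:u+7];m=(w>np.median(w)+50);yy,xx=np.nonzero(m);out.append((u-6+xx.mean(),v-6+yy.mean()));print(n,(u,v),out[-1],m.sum())
    return out
a=blobs("scene",[(323,220),(229,284),(305,359),(400,283)])
b=blobs("side",[(310,273),(407,216),(335,167),(242,210)])
for p,q in zip(a,b):
    print(tri(p,q),plane("scene",p,76),plane("side",q,76))
ds=np.load("scene0.npz")["d"];dd=np.load("side0.npz")["d"]
print("bolt",tri((302,259),(336,206)))
for nm,n,uv,d in [("hook","scene",(248,290),ds),("boltS","scene",(302,261),ds),("socket","scene",(360,212),ds),("lens","scene",(169,380),ds),("refl","scene",(424,245),ds),("spanring","scene",(203,339),ds),("spanjaw","scene",(250,398),ds),("facetopL","scene",(207,269),ds),("facetopR","scene",(305,206),ds),("hookside","side",(387,196),dd),("keeper","side",(390,266),dd),("pull","side",(396,290),dd)]:
    print(nm,dep(n,uv,d))
import cv2
for n,x,y in(("scene",190,190),("side",280,150)):
    p=np.load(f"{n}0.npz")["p"][y:y+150,x:x+180,::-1];cv2.imwrite(f"pics/{n}0z.png",cv2.resize(p,None,fx=4,fy=4))
E
```

```text
scene (323, 220) (np.float64(322.3636363636364), np.float64(219.9090909090909)) 11
scene (229, 284) (np.float64(229.5), np.float64(283.7142857142857)) 14
scene (305, 359) (np.float64(305.22222222222223), np.float64(358.5)) 18
scene (400, 283) (np.float64(399.75), np.float64(282.375)) 16
side (310, 273) (np.float64(309.8235294117647), np.float64(273.11764705882354)) 17
side (407, 216) (np.float64(408.85714285714283), np.float64(213.32142857142858)) 28
side (335, 167) (np.float64(334.0), np.float64(166.375)) 8
side (242, 210) (np.float64(242.0), np.float64(209.36363636363637)) 11
(array([616.8,  75.5,  76.2]), np.float64(2.297918917398459)) [617.6  76.4  76. ] [615.9  74.8  76. ]
(array([ 557.6, -128.6,   80.5]), np.float64(6.845485960613842)) [ 558.4 -125.    76. ] [ 556.8 -136.2   76. ]
(array([ 740.4, -179. ,   76.3]), np.float64(1.7899219531487915)) [ 741.  -178.4   76. ] [ 739.9 -179.9   76. ]
(array([799.4,  22.6,  76.4]), np.float64(2.015423286671428)) [800.   23.6  76. ] [798.8  21.8  76. ]
bolt (array([648.7, -42.4, 111.8]), np.float64(2.827618474411434))
hook [ 606.8 -134.9  105.3]
boltS [653.  -46.5 113.8]
socket [647.3 167.7  28.1]
lens [ 556.6 -295.8   15.8]
refl [782.5 176.1   3.7]
spanring [ 553.2 -205.7    9.3]
spanjaw [ 680.8 -250.     3.7]
facetopL [ 502.1 -115.4   67.3]
facetopR [565.7  99.3  63. ]
hookside [ 596.2 -123.9  103.9]
keeper [522.7  -2.6  81.5]
pull [503.5   5.3  46.5]
```

View pics/scene0z.png

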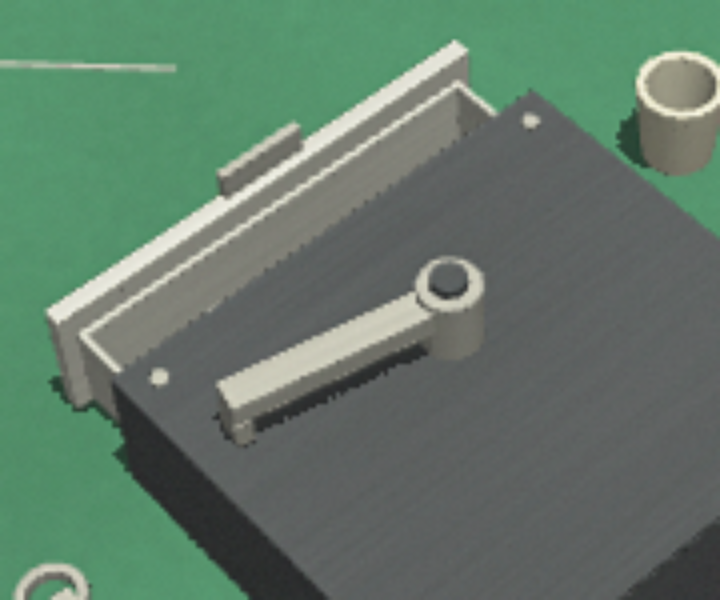

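View pics/side0z.png

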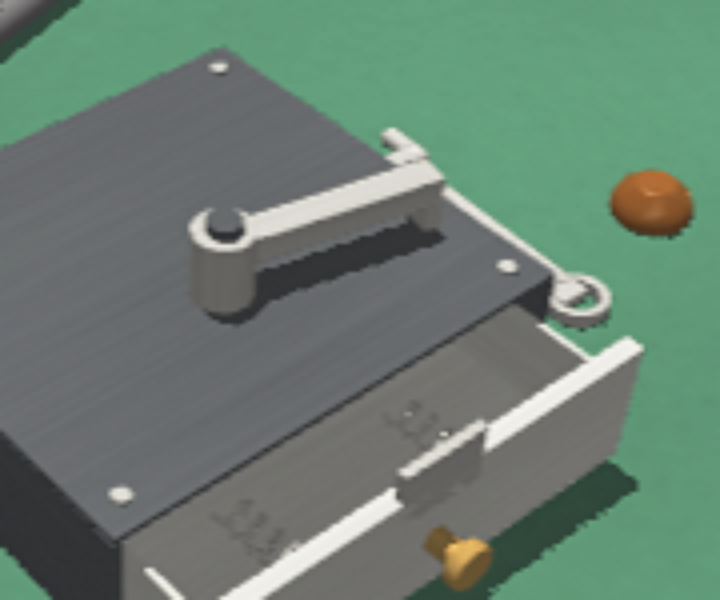

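```bash
python3 - <<'E'
from h import *
np.set_printoptions(precision=3,suppress=True)
s=r.sense();M=R.from_euler("xyz",s["tcp_rot"]).as_matrix();print(M,r.grip_point_offset)
ds=np.load("side0.npz")["d"]
ex=np.array([.960,-.279]);ey=np.array([.279,.960]);P=np.array([650,-44])
def uf(w): d=w[:2]-P;return d@ex,d@ey,w[2]
for nm,uv in [("keeper top L",(380,269)),("keeper top R",(401,257)),("face",(350,310)),("face",(420,262)),("top edge",(350,295)),("hook end",(389,193))]:
    print(nm,np.array(uf(dep("side",uv,ds))))
print(np.array(uf(dep("scene",(204,267),np.load("scene0.npz")["d"]))))
E
```

```text
[[-0.    -0.975  0.221]
 [-0.001  0.221  0.975]
 [-1.    -0.    -0.001]] -18.700000000000003
keeper top L [-129.418   21.152   82.636]
keeper top R [-133.228  -19.584   85.195]
face [-133.605   81.628   36.771]
face [-132.991  -74.429   37.712]
top edge [-130.296   81.035   68.368]
hook end [-25.968 -99.891 104.309]
[-126.138 -112.429   71.426]
```

Emit:
step_arm([
  [25, -40, 0, 0, 0, 0, 0],
  [55, -90, 0, 0, 0, 0, 0],
  [85, -140, 0, 0, 0, -0.02, 0],
  [115, -190, 0, 0, 0, -0.04, 0],
  [145, -240, 0, 0, 0, -0.06, 0],
  [175, -290, 0, 0, 0, -0.06, 0],
  [205, -335, 0, 0, 0, -0.06, 0],
  [230, -375, 0, 0, 0, -0.06, 0],
])

```text
clock: 1.1
eef_pos: [368.7, 232.4, 230.6]
tcp_rot: [-2.996, 1.57, -1.708]
contact_force: [1.2, 0.1, 0.2]
opening: -0.001
```

Emit:
step_arm([
  [20, -38, 0, 0, 0, 0, 0],
  [45, -80, -10, 0, 0, 0, 0],
  [70, -125, -30, 0, 0, 0, 0],
  [95, -165, -60, 0, 0, 0, 0],
  [108, -180, -100, 0, 0, 0, 0],
  [108, -180, -145, 0, 0, 0, 0],
  [108, -180, -183, 0, 0, 0, 0],
  [108, -180, -183, 0, 0, 0, 0],
])

```text
clock: 2.1
eef_pos: [474.3, 52.0, 45.4]
tcp_rot: [2.143, 1.564, -2.852]
contact_force: [0.2, -0.3, 0.5]
opening: -0.005
```

```bash
python3 - <<'E'
from h import *
s=r.sense();print(s["eef_pos"],s["contact_force"],s["opening"]);M=R.from_euler("xyz",s["tcp_rot"]).as_matrix();print(M)
p,d=vision.grab_frame("side");cv2.imwrite("pics/side1.png",p[:,:,::-1])
E
```

```text
[474.25633301  51.99607136  45.4013329 ] [ 0.18683347 -0.27459718  0.45076922] -0.0048558921296505235
[[-0.0061712  -0.96008548  0.27963866]
 [-0.00183563  0.27965439  0.96009898]
 [-0.99997927  0.00541165 -0.00348817]]
```

View pics/side1.png

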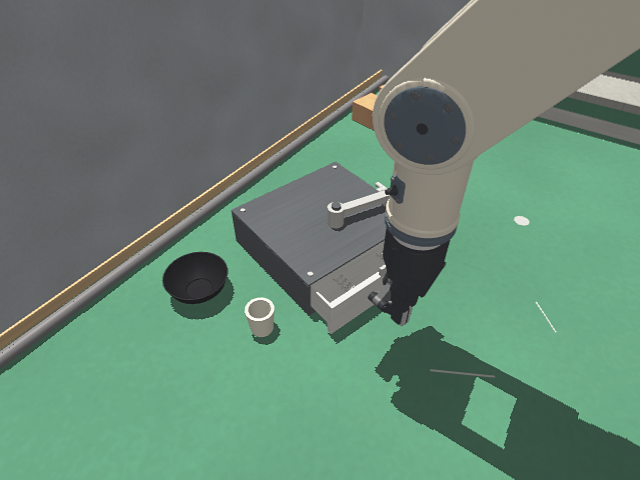

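Emit:
step_arm([
  [15, -4, 0, 0, 0, 0, 0],
  [30, -9, 0, 0, 0, 0, 0],
  [40, -12, 0, 0, 0, 0, 0],
  [48, -14, 0, 0, 0, 0, 0],
  [55, -16, 0, 0, 0, 0, 0],
  [62, -18, 0, 0, 0, 0, 0],
  [69, -20, 0, 0, 0, 0, 0],
  [76, -22, 0, 0, 0, 0, 0],
])

```text
clock: 3.15
eef_pos: [551.8, 30.0, 46.9]
tcp_rot: [2.265, 1.567, -2.731]
contact_force: [-1.3, -0.7, 0.9]
opening: 0.003
```

Emit:
step_arm([
  [2, -0.6, 0, 0, 0, 0, 0],
  [4, -1.2, 0, 0, 0, 0, 0],
  [6, -1.7, 0, 0, 0, 0, 0],
  [7.5, -2.2, 0, 0, 0, 0, 0],
  [8.5, -2.5, 0, 0, 0, 0, 0],
  [9.5, -2.8, 0, 0, 0, 0, 0],
  [10.5, -3.1, 0, 0, 0, 0, 0],
  [11, -3.2, 0, 0, 0, 0, 0],
])

```text
clock: 4.15
eef_pos: [562.9, 26.8, 46.9]
tcp_rot: [2.262, 1.567, -2.734]
contact_force: [-1.5, 2.2, -0.0]
opening: 0.002
```

Emit:
step_arm([
  [0.5, -0.1, 0, 0, 0, 0, 0],
  [1, -0.3, 0, 0, 0, 0, 0],
  [1.5, -0.4, 0, 0, 0, 0, 0],
  [2, -0.6, 0, 0, 0, 0, 0],
  [2.5, -0.7, 0, 0, 0, 0, 0],
  [2.5, -0.7, 0, 0, 0, 0, 0],
  [2.5, -0.7, 0, 0, 0, 0, 0],
  [2.5, -0.7, 0, 0, 0, 0, 0],
])

```text
clock: 5.15
eef_pos: [564.6, 26.3, 46.9]
tcp_rot: [2.116, 1.565, -2.879]
contact_force: [-4.4, 2.1, 2.7]
opening: -0.003
```

```bash
python3 - <<'E'
from h import *
s=r.sense();print(s["eef_pos"],s["contact_force"],s["opening"])
for n in("side","scene"):
  p,d=vision.grab_frame(n);cv2.imwrite(f"pics/{n}2.png",p[:,:,::-1])
  x,y=(190,190) if n=="scene" else (250,150)
  cv2.imwrite(f"pics/{n}2z.png",cv2.resize(p[y:y+150,x:x+200,::-1],None,fx=4,fy=4))
E
```

```text
[564.56986832  26.33400459  46.85338621] [-4.44938251  2.14170191  2.65735221] -0.0025965577340841513
```

View pics/scene2z.png

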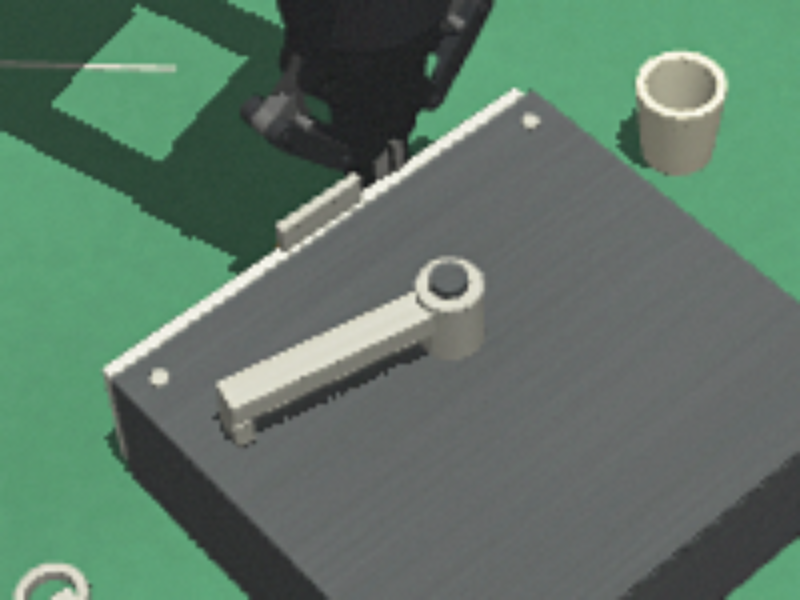

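View pics/side2z.png

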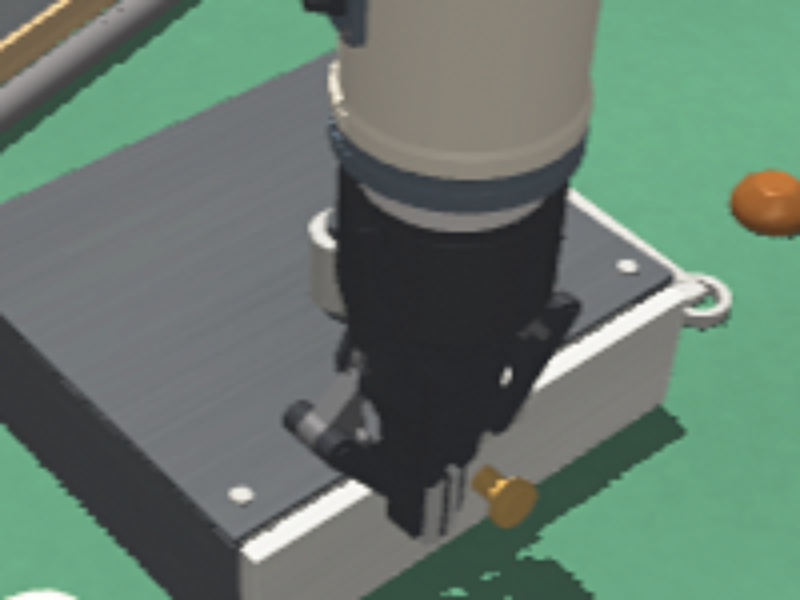

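Scene and side views agree: the panel is now flush with the unit's front. The TCP is at unit x ≈ -101.6, where -101 is expected, and force is starting to rise. One more small nudge to confirm the stop.

Emit:
step_arm([
  [0.5, -0.1, 0, 0, 0, 0, 0],
  [1, -0.3, 0, 0, 0, 0, 0],
  [1.5, -0.4, 0, 0, 0, 0, 0],
  [2, -0.6, 0, 0, 0, 0, 0],
  [2, -0.6, 0, 0, 0, 0, 0],
  [2, -0.6, 0, 0, 0, 0, 0],
  [2, -0.6, 0, 0, 0, 0, 0],
  [2, -0.6, 0, 0, 0, 0, 0],
])

```text
clock: 6.25
eef_pos: [564.5, 26.2, 46.7]
tcp_rot: [1.951, 1.561, -3.045]
contact_force: [-8.1, 4.5, 7.6]
opening: 0.0
```

Emit:
step_arm([
  [-20, 6, 0, 0, 0, 0, 0],
  [-25, 7, 45, 0, 0, 0, 0],
  [-20, 5, 95, 0, 0, 0, 0],
  [5, -30, 115, 0, 0, 0, 0],
  [35, -75, 115, 0, 0, 0, 0],
  [65, -115, 115, 0, 0, 0, 0],
  [85, -151, 115, 0, 0, 0, 0],
  [85, -151, 100, 0, 0, 0, 0],
])

```text
clock: 7.25
eef_pos: [652.2, -127.9, 147.5]
tcp_rot: [2.387, 1.566, -2.611]
contact_force: [-0.7, 0.5, -0.0]
opening: -0.0
```

```bash
python3 - <<'E'
from h import *
s=r.sense();print(s["eef_pos"],s["contact_force"],s["qpos"])
for n in("side","scene"):
  p,d=vision.grab_frame(n);cv2.imwrite(f"pics/{n}3.png",p[:,:,::-1])
E
```

```text
[ 652.23443155 -127.92833012  147.53998004] [-0.66225331  0.5338405  -0.0056447 ] [-0.1941478   0.49748624  1.60998616 -0.00402773  1.03804423 -1.476891  ]
```

View pics/scene3.png

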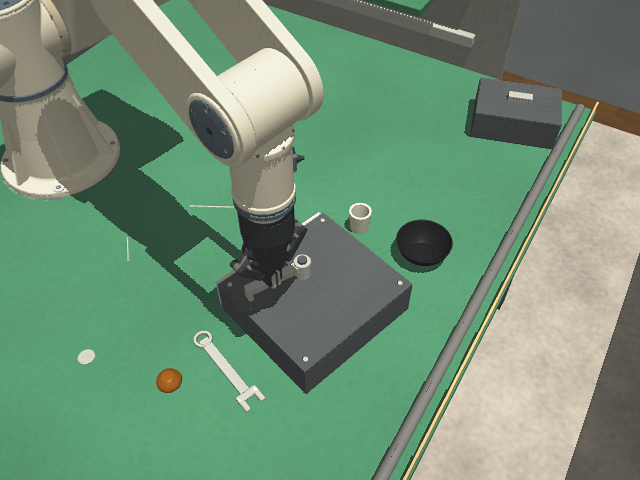

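View pics/side3.png

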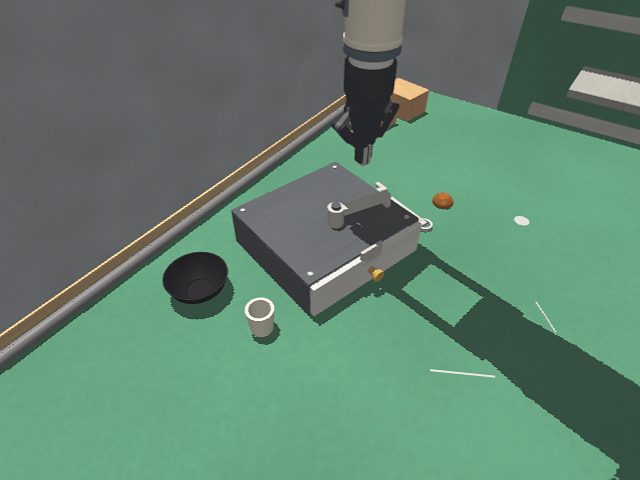

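Side view: the drawer is home, and the latch arm is unmoved with its hook at about (387,196). The fingertip at (363,160) hovers behind the arm with about 25 mm clearance. Now to lower it beside the arm.

Emit:
step_arm([
  [0, 0, -20, 0, 0, 0, 0],
  [0, 0, -40, 0, 0, 0, 0],
  [0, 0, -50, 0, 0, 0, 0],
  [0, 0, -54, 0, 0, 0, 0],
  [-5, 1.5, -54, 0, 0, 0, 0],
  [-10, 3, -54, 0, 0, 0, 0],
  [-15, 4, -54, 0, 0, 0, 0],
  [-15, 4, -54, 0, 0, 0, 0],
])

```text
clock: 8.35
eef_pos: [633.0, -120.8, 91.0]
tcp_rot: [1.89, 1.559, -3.106]
contact_force: [-0.8, -0.1, 0.2]
opening: -0.002
```

```bash
python3 - <<'E'
from h import *
np.set_printoptions(precision=1,suppress=True)
s=r.sense();print(s["eef_pos"],s["contact_force"])
p0=s["eef_pos"][:2]
ex=np.array([.960,-.279]);ey=np.array([.279,.960]);P=np.array([650,-44.])
for a in np.linspace(1.35,0,13):
    u=-np.cos(a)*ex-np.sin(a)*ey;n=np.sin(a)*ex-np.cos(a)*ey
    c=8+11*np.sin(a)+14.5*np.cos(a)
    w=P+70*u+c*n;print(round(a,2),w,w-p0)
p,d=vision.grab_frame("side");cv2.imwrite("pics/side4z.png",cv2.resize(p[100:250,280:480,::-1],None,fx=4,fy=4))
E
```

```text
[ 633.  -120.8   91. ] [-0.8 -0.1  0.2]
1.35 [ 635.4 -115.9] [2.4 5. ]
1.24 [ 628.4 -114.5] [-4.6  6.4]
1.12 [ 621.4 -112.3] [-11.6   8.5]
1.01 [ 614.5 -109.3] [-18.5  11.5]
0.9 [ 607.8 -105.4] [-25.2  15.4]
0.79 [ 601.3 -100.6] [-31.7  20.2]
0.68 [595.3 -94.9] [-37.7  25.9]
0.56 [589.9 -88.4] [-43.1  32.4]
0.45 [585.3 -81.1] [-47.7  39.7]
0.34 [581.5 -73.1] [-51.5  47.7]
0.23 [578.7 -64.5] [-54.3  56.3]
0.11 [577.  -55.4] [-56.   65.4]
0.0 [576.5 -46.1] [-56.5  74.8]
```

View pics/side4z.png

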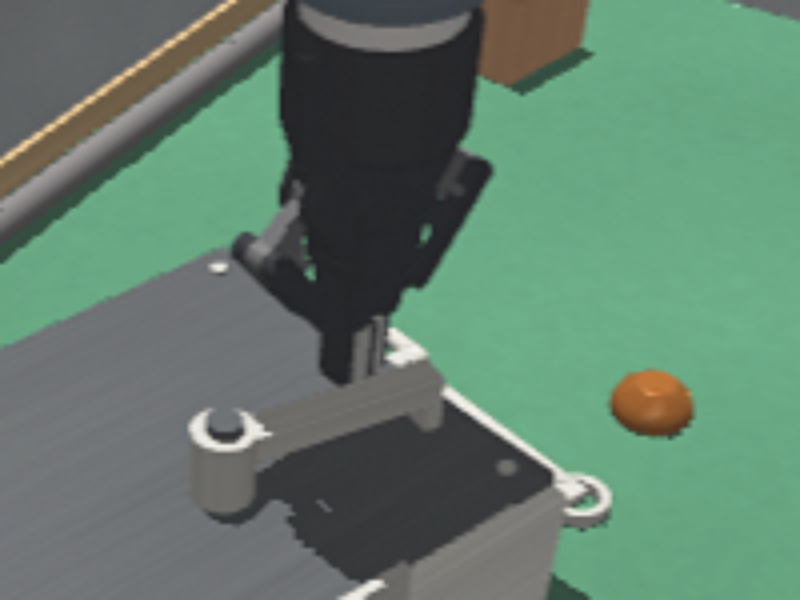

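Finger stands just behind the arm, about mid-length (zoomed view around (370,360)). Starting the sweep.

Emit:
step_arm([
  [-3, 5, 1, 0, 0, 0, 0],
  [-8, 7, 2, 0, 0, 0, 0],
  [-13, 9, 2, 0, 0, 0, 0],
  [-18.5, 11.5, 2, 0, 0, 0, 0],
  [-23, 14, 2, 0, 0, 0, 0],
  [-28, 17, 2, 0, 0, 0, 0],
  [-32, 20, 2, 0, 0, 0, 0],
  [-36, 24, 2, 0, 0, 0, 0],
])

```text
clock: 9.4
eef_pos: [597.0, -96.7, 93.0]
tcp_rot: [1.898, 1.559, -3.099]
contact_force: [1.3, -1.6, -0.0]
opening: 0.001
```

Emit:
step_arm([
  [-3, 3, 0, 0, 0, 0, 0],
  [-6, 6.5, 0, 0, 0, 0, 0],
  [-9, 11, 0, 0, 0, 0, 0],
  [-12, 15.5, 0, 0, 0, 0, 0],
  [-14.5, 20.5, 0, 0, 0, 0, 0],
  [-16.5, 25, 0, 0, 0, 0, 0],
  [-18, 30, 0, 0, 0, 0, 0],
  [-18, 32, 0, 0, 0, 0, 0],
])

```text
clock: 10.4
eef_pos: [578.8, -64.4, 92.9]
tcp_rot: [1.894, 1.559, -3.102]
contact_force: [0.1, -0.8, -0.1]
opening: 0.001
```

```bash
python3 - <<'E'
from h import *
s=r.sense();print(s["eef_pos"],s["contact_force"])
p,d=vision.grab_frame("side");cv2.imwrite("pics/side5z.png",cv2.resize(p[150:300,280:480,::-1],None,fx=4,fy=4))
np.savez("side5.npz",p=p,d=d)
p,d=vision.grab_frame("scene");cv2.imwrite("pics/scene5z.png",cv2.resize(p[190:340,190:390,::-1],None,fx=4,fy=4))
E
```

```text
[578.79914665 -64.37256437  92.91511166] [ 0.10742097 -0.78452485 -0.13344863]
```

View pics/side5z.png

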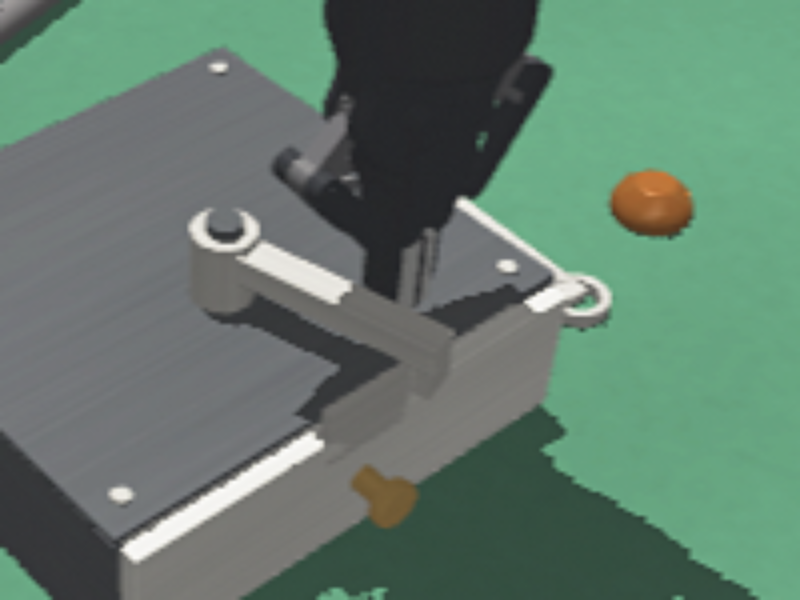

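View pics/scene5z.png

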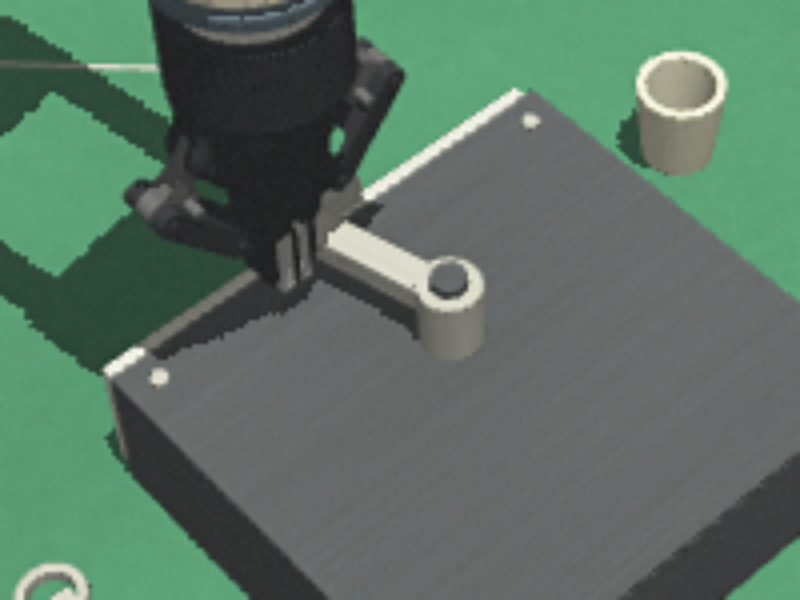

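Side view: the arm now points forward with its hook at about (389,237), just to the -y side of the keeper's edge. Measuring the angle before the last bit.

```bash
cat >> h.py <<'E'
ex=np.array([.960,-.279]);ey=np.array([.279,.960]);P=np.array([650,-44.])
def uf(w): d=w[:2]-P;return np.array([d@ex,d@ey,w[2]])
E
python3 - <<'E'
from h import *
np.set_printoptions(precision=1,suppress=True)
d=np.load("side5.npz")["d"]
for nm,z in [("arm end mid",(415,340)),("arm mid",(380,320)),("near end L",(385,345)),("keeperL",(325,415)),("keeperR",(400,368)),("arm white",(300,275)),("endcorner",(448,340)),("endcornerL",(420,362)),("bolt",(226,220))]:
    uv=(280+z[0]/4-.4,150+z[1]/4-.4);print(nm,uf(dep("side",uv,d)),uf(plane("side",uv,105)))
E
```

```text
arm end mid [-94.1 -18.  104.4] [-94.6 -17.4 105. ]
arm mid [-77.9 -14.9 104.9] [-77.9 -14.9 105. ]
near end L [-82.7 -14.2  95.5] [-89.4  -6.4 105. ]
keeperL [-88.   21.6  83.3] [-102.7   37.4  105. ]
keeperR [-88.2 -18.6  84.4] [-102.1   -1.9  105. ]
arm white [-38.7  -8.5 105. ] [-38.7  -8.5 105. ]
endcorner [-101.   -29.3  102.8] [-102.5  -27.4  105. ]
endcornerL [-98.9 -17.   96.8] [-104.5  -10.2  105. ]
bolt [ -3.1   0.5 115.2] [  6.1  -8.  105. ]
```

Emit:
step_arm([
  [0, 2, 0, 0, 0, 0, 0],
  [0, 4, 0, 0, 0, 0, 0],
  [0, 6, 0, 0, 0, 0, 0],
  [0, 8, 0, 0, 0, 0, 0],
  [0, 10, 0, 0, 0, 0, 0],
  [0, 12, 0, 0, 0, 0, 0],
  [0, 13.5, 0, 0, 0, 0, 0],
  [0, 13.5, 0, 0, 0, 0, 0],
])

```text
clock: 11.5
eef_pos: [579.0, -50.8, 92.9]
tcp_rot: [1.882, 1.559, -3.114]
contact_force: [-0.4, -0.7, 0.4]
opening: 0.001
```

```bash
python3 - <<'E'
from h import *
s=r.sense();print(s["eef_pos"],uf(s["eef_pos"]),s["contact_force"])
p,d=vision.grab_frame("side");cv2.imwrite("pics/side6z.png",cv2.resize(p[150:300,280:480,::-1],None,fx=4,fy=4))
np.savez("side6.npz",p=p,d=d)
E
```

```text
[578.96626393 -50.7895218   92.9310552 ] [-66.29811004 -26.33635329  92.9310552 ] [-0.35232497 -0.68055408  0.3905975 ]
```

View pics/side6z.png

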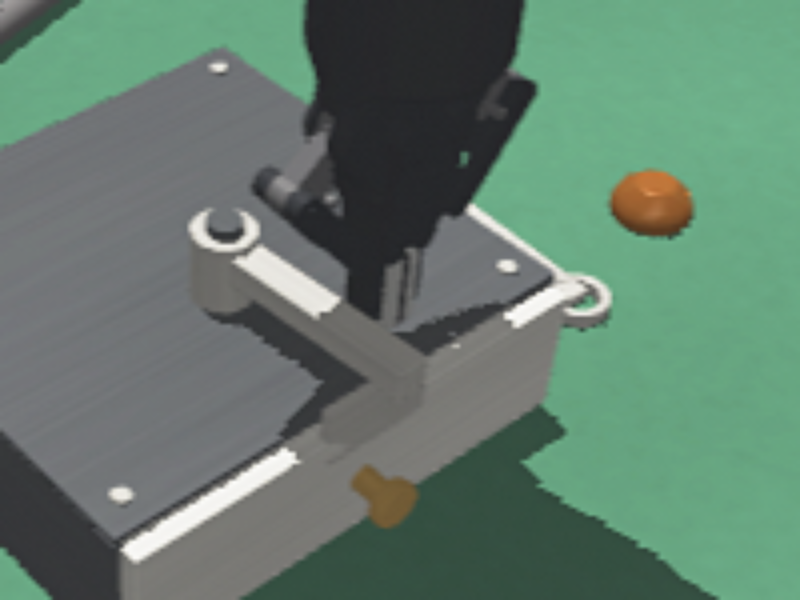

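```bash
python3 - <<'E'
from h import *
np.set_printoptions(precision=1,suppress=True)
d=np.load("side6.npz")["d"]
for nm,z in [("arm end mid",(393,352)),("arm white",(285,278)),("endcornerR",(424,358)),("endcornerL",(393,380)),("keeperL",(326,420))]:
    uv=(280+z[0]/4-.4,150+z[1]/4-.4);print(nm,uf(dep("side",uv,d)),uf(plane("side",uv,105)))
E
```

```text
arm end mid [-94.6  -5.5 105.7] [-94.1  -6.  105. ]
arm white [-35.9  -3.  104.4] [-36.3  -2.6 105. ]
endcornerR [-103.6  -13.3  104.5] [-103.9  -12.9  105. ]
endcornerL [-101.6    0.6   99.8] [-105.1    4.8  105. ]
keeperL [-87.8  20.5  79.6] [-104.8   38.9  105. ]
```

Hook centre is at y ≈ -5 mm, so about 4 mm more at the finger centres it.

Emit:
step_arm([
  [0.3, 1, 0, 0, 0, 0, 0],
  [0.6, 2, 0, 0, 0, 0, 0],
  [0.9, 3, 0, 0, 0, 0, 0],
  [1.1, 3.8, 0, 0, 0, 0, 0],
  [1.1, 3.8, 0, 0, 0, 0, 0],
  [0, 0, 0, 0, 0, 0, 0],
  [-2, -8, 0, 0, 0, 0, 0],
  [-5, -18, 0, 0, 0, 0, 0],
])

```text
clock: 12.55
eef_pos: [573.9, -69.4, 93.0]
tcp_rot: [1.881, 1.559, -3.115]
contact_force: [-0.5, 0.1, -0.2]
opening: 0.001
```

Emit:
step_arm([
  [0, 0, 20, 0, 0, 0, 0],
  [0, 0, 50, 0, 0, 0, 0],
  [0, 0, 80, 0, 0, 0, 0],
  [-30, 0, 110, 0, 0, 0, 0],
  [-80, 0, 130, 0, 0, 0, 0],
  [-130, 0, 140, 0, 0, 0, 0],
  [-170, 0, 140, 0, 0, 0, 0],
  [-170, 0, 140, 0, 0, 0, 0],
])

```text
clock: 13.55
eef_pos: [401.3, -69.8, 233.1]
tcp_rot: [1.888, 1.559, -3.11]
contact_force: [0.5, -0.3, -0.5]
opening: -0.001
```

```bash
python3 - <<'E'
from h import *
s=r.sense();print(s["eef_pos"],s["contact_force"],s["qvel"])
for n in("side","scene"):
  p,d=vision.grab_frame(n);cv2.imwrite(f"pics/{n}7.png",p[:,:,::-1]);np.savez(f"{n}7.npz",p=p,d=d)
  x,y=(190,190) if n=="scene" else (280,150)
  cv2.imwrite(f"pics/{n}7z.png",cv2.resize(p[y:y+150,x:x+200,::-1],None,fx=4,fy=4))
E
```

```text
[401.32388399 -69.79376868 233.08876393] [ 0.51727508 -0.32087037 -0.49787595] [ 0.0087115   0.04846325 -0.06869492  0.00332805 -0.02609276  0.00876489]
```

View pics/side7z.png

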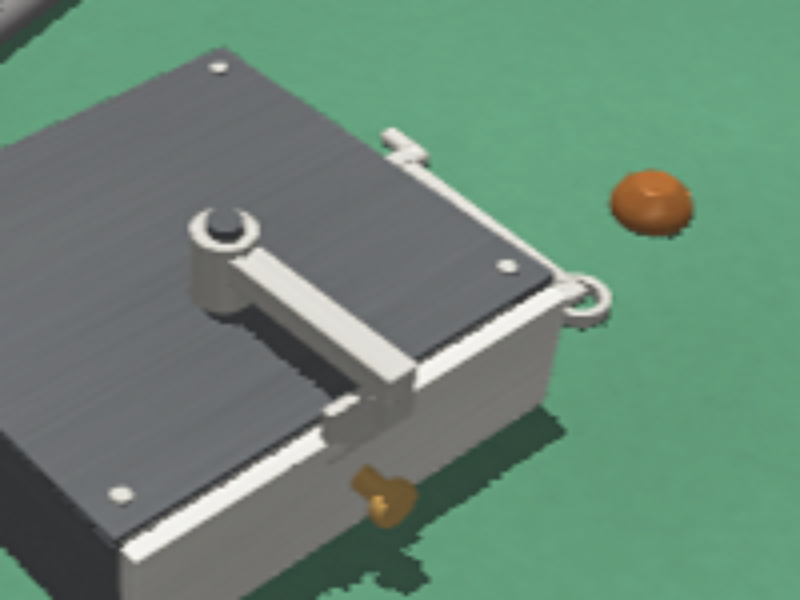

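View pics/scene7.png

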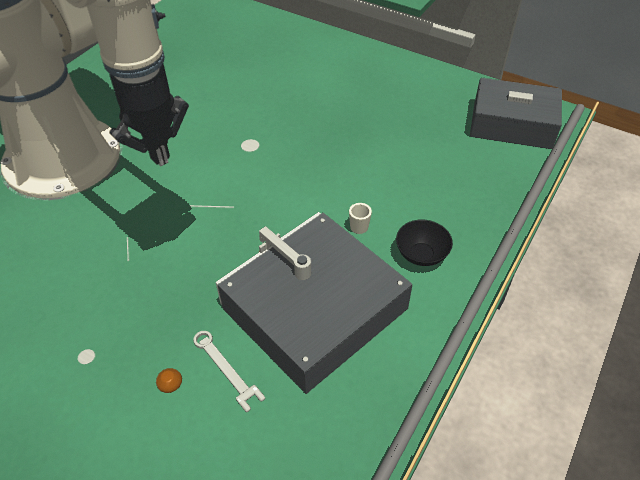

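```bash
python3 - <<'E'
from h import *
np.set_printoptions(precision=1,suppress=True)
d=np.load("side7.npz")["d"];z7=np.load("scene7.npz")
for nm,z in [("mid",(330,313)),("cornerR",(414,366)),("cornerL",(385,385)),("face",(225,540)),("face",(500,380)),("kL",(325,420)),("kR",(395,400))]:
    uv=(280+z[0]/4-.4,150+z[1]/4-.4);print(nm,uf(dep("side",uv,d)),uf(plane("side",uv,105)))
# scene: arm top mask by depth height
K,D,o,M=cam("scene");H,W=z7["d"].shape
uu,vv=np.meshgrid(np.arange(W),np.arange(H));p=cv2.undistortPoints(np.c_[uu.ravel(),vv.ravel()].astype(float)[:,None],K,D)[:,0]
for n,f in(("scene",z7["d"]),("side",d)):
    K,D,o,M=cam(n);p=cv2.undistortPoints(np.c_[uu.ravel(),vv.ravel()].astype(float)[:,None],K,D)[:,0]
    w=o+(np.c_[p,np.ones(len(p))]@M.T)*f.ravel()[:,None]
    q=np.c_[(w[:,:2]-P)@ex,(w[:,:2]-P)@ey,w[:,2]]
    m=(q[:,2]>102)&(q[:,2]<108)&(q[:,0]<-20)&(q[:,0]>-110)&(abs(q[:,1])<40)
    c=np.polyfit(q[m,0],q[m,1],1);print(n,m.sum(),c,"y at -100",np.polyval(c,-100),"xmin",q[m,0].min())
    k=(q[:,2]>76)&(q[:,2]<86)&(q[:,0]<-70)&(q[:,0]>-95)&(abs(q[:,1])<40)
    if k.any(): print("keeper y",q[k,1].min(),q[k,1].max(),"x",np.median(q[k,0]))
E
```

```text
mid [-63.   -2.2 105.2] [-62.8  -2.4 105. ]
cornerR [-104.6   -6.8  105. ] [-104.6   -6.8  105. ]
cornerL [-102.6    6.   101.2] [-105.1    9.   105. ]
face [-90.4  72.9  49. ] [-125.4  105.6  105. ]
face [-90.5 -82.4  40.6] [-130.2  -26.8  105. ]
kL [-88.2  21.6  80.7] [-104.6   39.2  105. ]
kR [-106.7    4.    95.1] [-113.2   11.7  105. ]
scene 353 [ 0. -0.] y at -100 -1.3552477602667783 xmin -103.98140831801058
keeper y -39.912902919083095 38.788620111238615 x -83.57911411118582
side 429 [0.  0.8] y at -100 -0.2881461272048499 xmin -106.27564070963919
keeper y -36.75142880706513 39.82792661768785 x -90.46027877823666
```

Both views put the hook within about 1.5 mm of the centre line. The drawer face is at x ≈ -90.4 mm, so it's home. The loose items are at the same pixels as at the start.

```bash
python3 -c "
from h import *
print(order.sign_off(), r.sense()['clock'])"
```

```text
the job is handed in; nothing more can be done
the job is handed in; nothing more can be done
```

The drawer is fully home and the latch hook stands in front of the keeper. I handed the job in at about 13.7 s, and the sign-off gave no verdict.

With the fingers closed, I pushed the panel beside the pull, about 43 mm towards the unit's +y, until it hit the hard stop. The measured force there was about 12 N. I then swept the latch arm round from about 1.35 rad to 0, with force readings of about 2 N or less, and backed the arm away to free air.

**Last checks:**
- **Drawer:** its face is at unit x ≈ -90.4 mm, where -90 is fully home.
- **Hook:** its middle is about 1.4 mm (scene camera) and 0.3 mm (side camera) to the -y side, against the 13 mm allowed. Its end is at x ≈ -104 mm.
- **Loose items:** the lens, socket, reflector and spanner look unmoved in the scene picture; I judged this by eye and did not measure them.
- **Disagreements:** the two cameras differed by about 1–2 mm, as their calibration allows. One corner screw triangulated 7 mm off because its pixel blob was contaminated, so I did not rely on it. The automatic check of the keeper's width also failed, because it picked up other surfaces. I used hand-picked keeper points instead, which put the keeper's middle at y ≈ +1 mm.

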